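Clamp a brass blank in the spring bar clamp beside the lathe

ROBOT

A 6-joint arm with a two-finger parallel gripper is mounted at the origin on the work surface. World frame = base frame: x ahead of the robot, y to its left, z up, the work surface at z = 0. Lengths are in mm, angles in rad, forces in N, time in s.
With the tool pointing down it reaches from about 350 to 875 mm from the base axis. Payload 4.2 kg.
Tool frame: the origin (TCP) lies midway between the tips of the shut fingers; the grasp point (between the pads) lies 19 mm behind it (arm.hold_point_z is the z of the grasp point in the tool frame, in mm); z points along the fingers, y is the direction in which the jaws open and shut (so a half turn about z gives the same grasp; the last joint's range is limited). The gripper opens to 85 mm and grips with 20 to 120 N. Pads are 22 mm wide; open, the fingers measure 114 mm over their backs; the gripper's body (76 mm by 85 mm) begins 54 mm behind the grasp point. The pads swing forward as they close: fully open they stand 13 mm farther back than shut.
Start: joints at [-0.847, 0.385, 0.008, 0, -1.194, -0.259], TCP at [280.164, -558.666, 231.312] pointing down, gripper open.
Joint ranges: [-3.14, 3.14], [-1.21, 2.06], [-1.07, 1.41], [-3.16, 2.05], [-2.99, -0.16], [-3.1, 3.1]. Speed limits (rad/s): [2.79, 2.79, 3.14, 3.14, 3.14, 3.14].

INTERFACE

Orientations are given as a unit quaternion [x, y, z, w].
In Python, from bench import sensors, optics, workorder, arm gives the robot as it stands. The module is installed in compiled form; this text tells all that it offers.
- The arm moves only by the tool servo_tool, never from a script. Its argument "deltas" is one flat list of numbers, 7 for each row, row after row: the turn, a rotation vector about the tool's x, y, z in rad, then the shift along the tool's x, y, z in m, then the finger opening in m, from 0 to 0.0854. A call has 1 to 20 rows; each row shifts and turns the commanded pose from where the row before left it, along the tool's axes as they then stand; what a row does not reach is not made up. A row lasts 1/12 s, in which the tool goes at most 41.7 mm and 7.16 degrees, less where a joint would pass 70% of its speed; a pose out of reach is approached as far as the arm can. A call is refused whole if a number of a shift passes 0.0417 or a number of a turn 0.125, either way. A call with a gripper value outside its range is refused whole. The fingers move at their own pace and stop on an object; the grip force is fixed at half the most. Time passes only in rows, so rows that do not move let the fingers close. It gives the time, the measured TCP pose, the force and the opening at its end, in the units of the state.
- sensors.read_state(): the state, without advancing time (a new reading comes with each control period).
- optics.get_image(name): name is "side" or "top"; returns a dict with "img" (480x640x3 uint8, red, green, blue), "fov_y" (degrees; the focal length in pixels is half the picture's height over the tangent of half this angle, whatever the lens; pixels are square), "cx", "cy" (the principal point, pixels), "R" (3x3) and "t" (3): a world point X has camera coordinates R X + t. Camera axes: x right, y down, z forward; pixel columns grow to the right and rows downward; lengths in mm; the calibration is good to about 2 mm. A picture is of the moment at which its call begins. There is no depth.
- workorder.job_done(): hands the job in, once; it reports no verdict.
The state is a dict: "clock": time; "joints": joint angles; "joint_vel": joint speeds; "joint_efforts": joint torques, N m; "position": TCP position; "ee_rot": TCP orientation; "contact_force": force on the tool from outside, world axes, zero at the start; "wrist_torque": the same for the moment, N m; "gripper_width": finger opening in mm.
Only numpy, scipy, OpenCV 4.12 (cv2) and the standard library are available. Lean on these libraries where they do the work, as an engineer would, in place of code of your own. Each camera call takes 0.05 s, during which the arm holds its last target. There are 200 camera calls.

TASK

Take the brass bar from the wooden rack and clamp it in the spring clamp: push the orange spring jaw back with the end of the bar, lower the bar onto the two saddles between jaw and red stop, and let go so that the spring presses the bar fully home against the stop. Leave the steel bar in the rack.

Things in the scene. Friction and masses are not known exactly. Their poses are not given: they have to be found in the camera images.
- brass_bar: Round brass (yellow) bar, 22 mm diameter, 140 mm long, about 0.45 kg. Origin at its middle, on its axis; x along it (ends alike, any roll). Lies level in one place of a wooden rack, axis 42 mm above the table, on two saddles 12 mm wide at 45 mm either side of the rack's middle (bar up to 12 off lengthwise); between them fingers can grip the bar's middle from above, 30 mm free below the axis.
- steel_bar: Round steel (grey) bar of the same size in the rack's other place, parallel to the brass bar, 110 mm away. Origin at its middle, on its axis; x along it. To be left there.
- clamp: Bar clamp fixed on the bench, base 260x80x12 mm. Origin on the table under a clamped bar's middle; x along the bar from red stop to orange jaw, z up. In its frame, mm: stop block x -105 to -70, top z 50. Saddles, 12 long at x -50 and 42, flared tops 42 wide at z 55, hold the bar's axis at y 0, z 44; free for fingers between. Behind the jaw a red block, x 112 to 148, top z 68. Jaw: see joint.
- jaw (a joint): Orange spring jaw: upright plate 50 mm wide, z 16 to 96 mm, so taller than the stop: a bar end 76 mm high clears the stop and saddles and meets it. Value: m pushed back along the clamp's +x. At 0 (rest) its face is at x 55 mm (gap to stop 125 mm, bar 140 mm); most 0.040. Spring 6 N at 0, 11 N at 0.040. With the bar clamped home it reads 0.015.
Mind the look-alikes: they are no part of the job. There is more than one size of the brass_bar; the one meant has the size given above.

How it is judged:
By the outcome, as a careful person would: the job done as asked, in the order asked, and still so for the second after the job is handed in, with the robot touching nothing.
It also fails if it takes over 42 s, if anything falls off the work surface, if the arm or the gripper's body presses on something with over 40 N, if the wrist force passes 120 N, or if a joint passes its speed limit or range.

## Working session

There is one attempt and no reset: what is moved stays moved. The work goes in short steps, Python scripts to look and compute and a tool call to move; the robot and the scene stay as the last step left them, time stands still between calls to the robot, and variables do not carry over. Pictures are saved under pics/ and viewed, about 8 in all and at most 12, crops included, and the job is handed in when it is done.

Besides the shell and the picture viewer there is one more tool, called after "Request:" by a JSON object that holds its "fn" and its "kwargs", one argument or row to a line. servo_tool: Moves the arm, as the interface text tells. Its arguments: {"type":"object","properties":{"deltas":{"type":"array","items":{"type":"number"}}},"required":["deltas"]}

```bash
mkdir -p pics; cat > h.py <<'E'
import numpy as np, cv2
from bench import sensors, optics, workorder, arm
def snap(n,f):
    d=optics.get_image(n); np.savez('pics/'+f+'.npz',**d); cv2.imwrite('pics/'+f+'.png',d['img'][:,:,::-1]); return d
def px2w(d,u,v,z):
    f=240/np.tan(np.radians(float(d['fov_y']))/2); R=np.array(d['R']);t=np.array(d['t'])
    r=R.T@np.array([(u-d['cx'])/f,(v-d['cy'])/f,1]); c=-R.T@t
    return c+r*(z-c[2])/r[2]
def w2px(d,X):
    f=240/np.tan(np.radians(float(d['fov_y']))/2); p=np.array(d['R'])@np.array(X)+np.array(d['t'])
    return f*p[0]/p[2]+d['cx'], f*p[1]/p[2]+d['cy']
E
python3 - <<'E'
from h import *
for n in('top','side'):
    d=snap(n,n+'0'); print(n,d['fov_y'],d['cx'],d['cy'],-np.array(d['R']).T@np.array(d['t']),np.array(d['R']).round(3).tolist())
s=sensors.read_state(); print(s, arm.hold_point_z)
E
```

```text
top 53.96902308518982 318.26919885099556 237.5808706354718 [528.58725224  15.40577479 829.24538358] [[-0.023, -0.999, -0.023], [-0.994, 0.026, -0.111], [0.111, 0.02, -0.994]]
side 45.01673603532095 317.2694140325256 240.9398794481866 [308.35538939 711.86400818 613.47310583] [[-0.913, -0.408, 0.006], [-0.251, 0.549, -0.797], [0.322, -0.729, -0.604]]
{'clock': 0.1, 'joints': array([-8.47413519e-01,  3.85474114e-01,  6.78529373e-03, -4.25361927e-04,
       -1.19399642e+00, -2.58624745e-01]), 'joint_vel': array([-5.12542242e-05, -6.86170290e-04,  2.45561791e-03,  2.13087977e-03,
        8.67432961e-04,  1.60253824e-03]), 'joint_efforts': array([-5.44772083e-04, -3.93318594e+01,  1.88930386e+01,  4.19794768e+00,
       -2.58073909e-03, -4.16828470e-06]), 'position': array([ 279.93005797, -558.23567758,  230.34467167]), 'ee_rot': array([-2.30216818e-01,  9.73138883e-01,  9.26089364e-04, -2.70989595e-04]), 'contact_force': array([ 0.37317908, -0.05519113,  0.07126022]), 'wrist_torque': array([0.01713291, 0.02085787, 0.03749469]), 'gripper_width': 85.48637435025552} -18.700000000000003
```

View pics/top0.png

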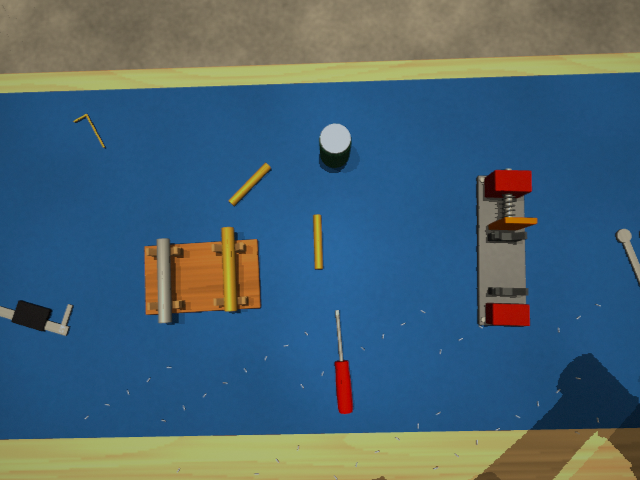

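View pics/side0.png

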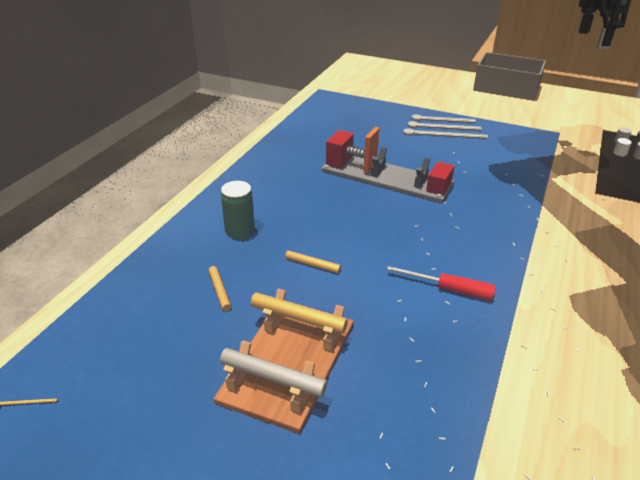

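Candidates for the brass bar, in the top view: the bar in the rack (229,270), loose thin brass pieces at (250,184) and (318,241), and a brass hex key at (90,130). By the description I choose the one in the rack; I'll check it in a close crop.

```bash
python3 - <<'E'
from h import *
im=cv2.imread('pics/top0.png')
a=cv2.resize(im[220:330,140:270],None,fx=6,fy=5,interpolation=3)
a=cv2.resize(im[220:330,140:270],(780,660),interpolation=3)[:600]
b=cv2.resize(im[165:330,470:545],None,fx=3.6,fy=3.6,interpolation=3)
a=cv2.resize(im[220:330,140:270],None,fx=4,fy=4,interpolation=3)
c=np.zeros((594,800,3),np.uint8); c[:440,:520]=a; c[:594,530:800]=b
cv2.imwrite('pics/crop0.png',c)
E
```

```text
(no output)
```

View pics/crop0.png

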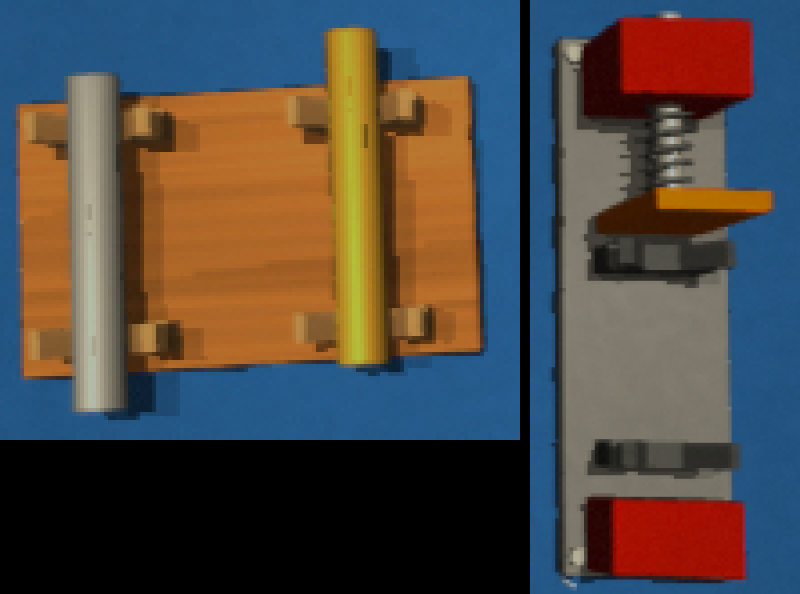

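The crop shows the full-size brass bar in the rack beside the grey one. Its ends are at crop (351,29) and (364,364). The clamp's stop top is at (613–745, 500–578), and the jaw's top front edge runs from (657,210) to (772,212).

```bash
cat > fit.py <<'E'
from h import *
from scipy.optimize import least_squares
d=dict(np.load('pics/top0.npz'))
P=lambda u,v:np.array([470+(u+.5)/3.6-.5-530/3.6,165+(v+.5)/3.6-.5])
# (model x, y-kind, z, px): stop/back block half width ws, jaw 25
obs=[(-70,('w',1),50,(613,500)),(-70,('w',-1),50,(743,502)),(-105,('w',-1),50,(745,578)),(-105,('w',1),50,(613,575)),
(55,25,96,(657,210)),(55,-25,96,(772,212)),
(112,('w',1),68,(620,93)),(112,('w',-1),68,(752,95)),(148,('w',1),68,(620,18)),(148,('w',-1),68,(750,20))]
def res(p):
    x,y,a,w=p;o=[]
    for mx,my,z,px in obs:
        if isinstance(my,tuple): my=my[1]*w
        X=[x+np.cos(a)*mx-np.sin(a)*my,y+np.sin(a)*mx+np.cos(a)*my,z]
        o+=list(np.array(w2px(d,X))-P(*px))
    return np.array(o)
r=least_squares(res,[500,-250,0,20])
E
python3 - <<'E'
from fit import *
print(r.x,r.fun.reshape(-1,2).round(2).tolist())
for z in(42,):
  A=px2w(d,140+(351.5)/4-.5,220+29.5/4-.5,z);B=px2w(d,140+364.5/4-.5,220+364.5/4-.5,z)
  print(A,B,(A+B)/2,np.linalg.norm(A-B),np.arctan2(*(A-B)[1::-1]))
S=dict(np.load('pics/side0.npz'))
# overlay predictions in the side view
im=cv2.imread('pics/side0.png'); x,y,a,w=r.x
pts=[]
for mx,my,z in [(m,(q if q else None),z) for m,q,z in []]: pass
C=lambda mx,my,z:(x+np.cos(a)*mx-np.sin(a)*my,y+np.sin(a)*mx+np.cos(a)*my,z)
for m in [(-70,w,50),(-70,-w,50),(-105,w,50),(-105,-w,50),(55,25,96),(55,-25,96),(112,w,68),(112,-w,68),(148,w,68),(148,-w,68)]: pts.append(w2px(S,C(*m)))
h=(A+B)/2;u=(A-B)/np.linalg.norm(A-B)
for s in(-70,70):
  for q in((0,0),):
    pts.append(w2px(S,h+s*u))
c1=cv2.resize(im[120:205,315:460],None,fx=5,fy=5,interpolation=3);
for p in pts: cv2.circle(c1,(int((p[0]+.5-315)*5),int((p[1]+.5-120)*5)),3,(255,255,0),1)
c2=cv2.resize(im[285:340,240:360],None,fx=3,fy=3,interpolation=3)
for p in pts: cv2.circle(c2,(int((p[0]+.5-240)*3),int((p[1]+.5-285)*3)),3,(255,0,255),1)
c=np.zeros((600,725,3),np.uint8);c[:425]=c1;c[430:595,:360]=c2;cv2.imwrite('pics/side_ov.png',c)
E
```

```text
[ 5.70094127e+02 -2.82260800e+02 -5.08851892e-02  2.92796059e+01] [[-0.14, -0.55], [0.18, -0.08], [0.09, 0.7], [0.14, 0.45], [-0.46, -0.11], [0.07, 0.11], [0.26, 0.13], [-0.08, 0.38], [-0.04, -0.63], [-0.01, -0.43]]
[638.95989065 184.83577267  42.        ] [498.58070002 179.66619212  42.        ] [568.77029533 182.2509824   42.        ] 140.47434543581463 0.03680919895189216
```

View pics/side_ov.png

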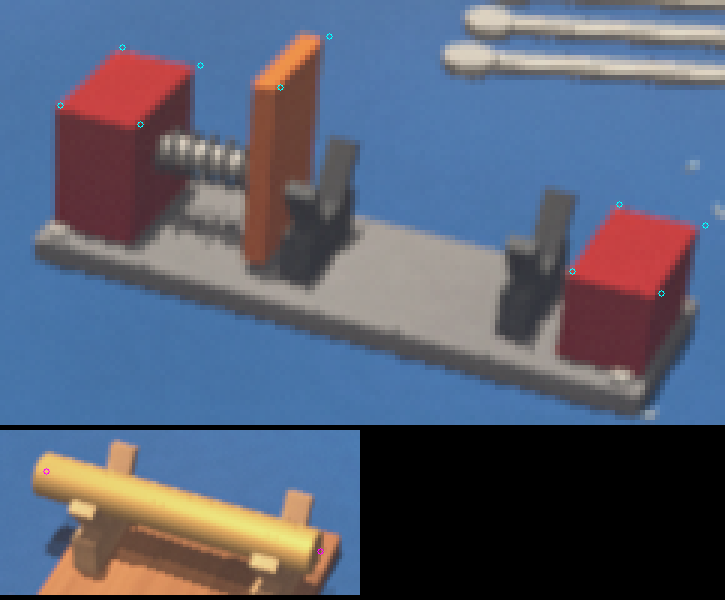

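The side view agrees with the top-view fit to about 2.5 mm, offset (-1, +0.7) px. I'll split the difference: clamp about (570.5, -281), yaw -0.051; bar about (570, 182.5), yaw +0.037. Now moving over the bar.

Request:
{"fn": "servo_tool", "kwargs": {
  "deltas": [0,0,0.107,0,0,0,0.0854,0,0,0.107,0,0,0,0.0854,0,0,0.107,0,0,0,0.0854,0,0,0.107,0,0,0,0.0854,0,0,0,-0.0158,0.0365,0,0.0854,0,0,0,-0.0158,0.0365,0,0.0854,0,0,0,-0.0158,0.0365,0,0.0854,0,0,0,-0.0158,0.0365,0,0.0854,0,0,0,-0.0158,0.0365,0,0.0854,0,0,0,-0.0158,0.0365,0,0.0854,0,0,0,-0.0158,0.0365,0,0.0854,0,0,0,-0.0158,0.0365,0,0.0854,0,0,0,-0.0158,0.0365,0,0.0854,0,0,0,-0.0158,0.0365,0,0.0854]
}}

```text
clock: 1.27
position: [424.6, -186.1, 231.2]
ee_rot: [-0.018, 1.0, 0.0, -0.0]
contact_force: [1.0, -0.5, -0.4]
gripper_width: 85.5
```

Request:
{"fn": "servo_tool", "kwargs": {
  "deltas": [0,0,0,-0.0158,0.0365,0,0.0854,0,0,0,-0.0158,0.0365,0,0.0854,0,0,0,-0.0158,0.0365,0,0.0854,0,0,0,-0.0158,0.0365,0,0.0854,0,0,0,-0.0158,0.0365,0,0.0854,0,0,0,-0.0158,0.0365,0,0.0854,0,0,0,-0.0158,0.0365,0,0.0854,0,0,0,-0.0158,0.0365,0,0.0854,0,0,0,-0.0158,0.0365,0,0.0854,0,0,0,-0.0158,0.0365,0,0.0854,0,0,0,0,0,0.035,0.0854,0,0,0,0,0,0.035,0.0854,0,0,0,0,0,0.03,0.0854,0,0,0,0,0,0,0.0854,0,0,0,0,0,0,0.0854]
}}

```text
clock: 2.52
position: [568.4, 181.9, 129.9]
ee_rot: [-0.019, 1.0, -0.001, -0.002]
contact_force: [0.1, 0.9, 1.4]
gripper_width: 85.0
```

```bash
cat > st.py <<'E'
from h import *
from scipy.spatial.transform import Rotation as Ro
s=sensors.read_state(); M=Ro.from_quat(s['ee_rot']).as_matrix()
print('t',s['clock'],'pos',s['position'].round(1),'F',s['contact_force'].round(1),'T',s['wrist_torque'].round(2),'w',s['gripper_width'].round(1)); print('x',M[:,0].round(4),'z',M[:,2].round(4),'ang',np.arctan2(M[1,0],M[0,0]).round(4),'q',s['joints'].round(2))
E
python3 st.py; python3 - <<'E'
from h import *
snap('top','top1');snap('side','side1')
a=cv2.imread('pics/top1.png')[170:350,130:380];b=cv2.imread('pics/side1.png')[230:430,190:390]
c=np.zeros((600,800,3),np.uint8);c[:360,:500]=cv2.resize(a,(500,360));c[:300,500:]=cv2.resize(b,(300,300));
cv2.imwrite('pics/c1.png',c)
E
```

```text
Traceback (most recent call last):
  File "st.py", line 4, in <module>
    print('t',s['clock'],'pos',s['position'].round(1),'F',s['contact_force'].round(1),'T',s['wrist_torque'].round(2),'w',s['gripper_width'].round(1)); print('x',M[:,0].round(4),'z',M[:,2].round(4),'ang',np.arctan2(M[1,0],M[0,0]).round(4),'q',s['joints'].round(2))
                                                                                                                         ^^^^^^^^^^^^^^^^^^^^^^^^
AttributeError: 'float' object has no attribute 'round'
```

View pics/c1.png

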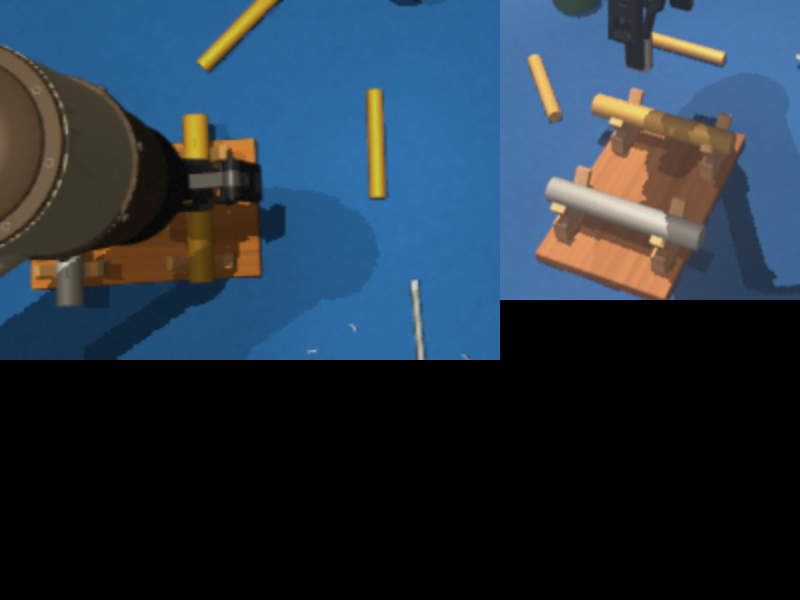

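The gripper straddles the bar, which shows at (195,200) in the crop. Going down 106 mm and closing.

Request:
{"fn": "servo_tool", "kwargs": {
  "deltas": [0,0,0,0,0.0005,0.03,0.0854,0,0,0,0,0,0.03,0.0854,0,0,0,0,0,0.025,0.0854,0,0,0,0,0,0.015,0.0854,0,0,0,0,0,0.006,0.0854,0,0,0,0,0,0,0.0854]
}}

```text
clock: 3.12
position: [569.7, 183.1, 25.9]
ee_rot: [-0.018, 1.0, 0.0, 0.0]
contact_force: [-0.5, -0.2, 1.0]
gripper_width: 85.2
```

Request:
{"fn": "servo_tool", "kwargs": {
  "deltas": [0,0,0,0,0,0,0,0,0,0,0,0,0,0,0,0,0,0,0,0,0,0,0,0,0,0,0,0,0,0,0,0,0,0,0,0,0,0,0,0,0,0,0,0,0,0,0,0,0,0,0,0,0,0,0,0,0,0,0,0,0,0,0,0,0,0,0,0,0,0]
}}

```text
clock: 3.95
position: [569.5, 183.3, 26.3]
ee_rot: [-0.019, 1.0, 0.0, 0.001]
contact_force: [-1.5, -0.5, 4.3]
gripper_width: 20.6
```

```bash
sed -i "s/s\['gripper_width'\].round(1)/s['gripper_width']/" st.py; python3 st.py
```

```text
t 3.95 pos [569.5 183.3  26.3] F [-1.5 -0.5  4.3] T [0.06 0.39 0.01] w 20.56629204114925
x [-0.9993 -0.0372 -0.0012] z [ 1.2e-03  4.0e-04 -1.0e+00] ang -3.1044 q [ 0.58  0.55 -0.29  0.   -0.72 -2.12]
```

Request:
{"fn": "servo_tool", "kwargs": {
  "deltas": [0,0,0,0,0,-0.01,0,0,0,0,0,0,-0.02,0,0,0,0,0,0,-0.03,0,0,0,0,0,0,-0.04,0,0,0,0,0,0,-0.03,0,0,0,0,0,0,-0.01,0,0,0,0.044,0,0,0,0,0,0,0.044,0,0,0,0]
}}

```text
clock: 4.62
position: [568.1, 182.8, 164.9]
ee_rot: [0.027, 1.0, 0.0, -0.001]
contact_force: [-0.5, -0.5, -5.4]
gripper_width: 20.4
```

Request:
{"fn": "servo_tool", "kwargs": {
  "deltas": [0,0,0,0,-0.02,0,0,0,0,0,0.0005,-0.036,0,0,0,0,0,0.0005,-0.036,0,0,0,0,0,0.0005,-0.036,0,0,0,0,0,0.0005,-0.036,0,0,0,0,0,0.0005,-0.036,0,0,0,0,0,0.0005,-0.036,0,0,0,0,0,0.0005,-0.036,0,0,0,0,0,0.0005,-0.036,0,0,0,0,0,0.0005,-0.036,0,0,0,0,0,0.0005,-0.036,0,0,0,0,0,0.0005,-0.036,0,0,0,0,0,0.0005,-0.036,0,0,0,0,0,0,-0.012,0,0,0,0,0,0,0,0,0,0,0,0,0,0,0,0]
}}

```text
clock: 5.95
position: [537.9, -280.1, 163.3]
ee_rot: [0.027, 1.0, 0.001, -0.002]
contact_force: [0.2, 0.7, -4.6]
gripper_width: 19.9
```

```bash
python3 st.py; python3 - <<'E'
from h import *
snap('top','top2');snap('side','side2')
a=cv2.imread('pics/top2.png')[150:350,420:570];b=cv2.imread('pics/side2.png')[70:220,300:480]
c=np.zeros((600,800,3),np.uint8);c[:533,:400]=cv2.resize(a,(400,533),interpolation=3);c[:333,400:]=cv2.resize(b,(400,333),interpolation=3);
cv2.imwrite('pics/c2.png',c)
E
```

```text
t 5.95 pos [ 537.9 -280.1  163.3] F [ 0.2  0.7 -4.6] T [ 0.09 -0.   -0.03] w 19.873762112236022
x [-0.9986  0.0535  0.0037] z [-0.0036  0.002  -1.    ] ang 3.088 q [-0.21  0.41 -0.13 -0.   -1.03 -1.41]
```

View pics/c2.png

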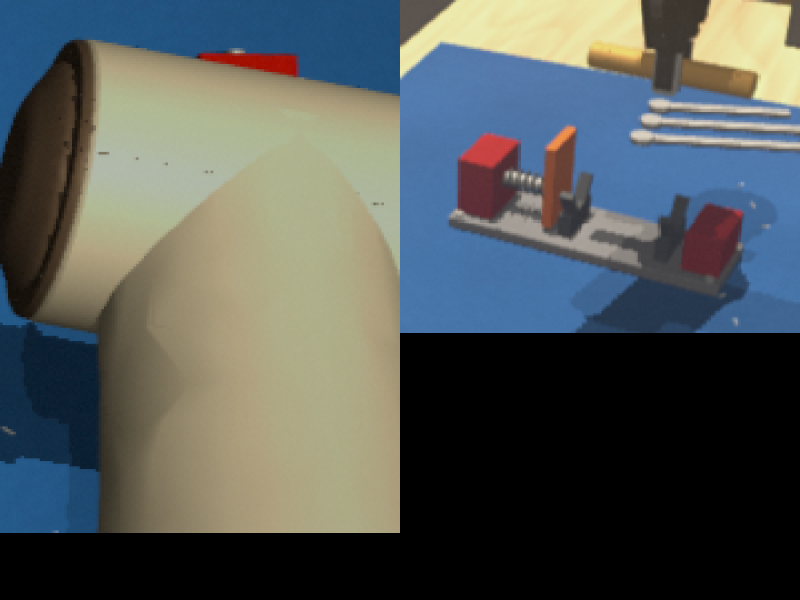

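The bar is held level in the gripper, ends at crop (590,52) and (752,82) in the side view; the arm hides the top view. I'll fit the clamp and the bar in the same side camera.

```bash
cat > sfit.py <<'E'
from h import *
from scipy.optimize import least_squares
S=dict(np.load('pics/side0.npz')); w=29.3
ob=[(112,w,68,135,126),(112,-w,68,192,68),(148,w,68,57,108),(148,-w,68,118,52),(55,25,96,275,88),(55,-25,96,322,37),(-70,w,50,566,279),(-70,-w,50,615,208),(-105,-w,50,697,229),(-105,w,50,655,298)]
C=lambda p,mx,my,z:(p[0]+np.cos(p[2])*mx-np.sin(p[2])*my,p[1]+np.sin(p[2])*mx+np.cos(p[2])*my,z)
f=lambda p:np.ravel([np.array(w2px(S,C(p,a,b,z)))-(315+(u+.5)/5-.5,120+(v+.5)/5-.5) for a,b,z,u,v in ob])
r=least_squares(f,[570,-281,-.05]); P=r.x
def toclamp(X):
    dx,dy=X[0]-P[0],X[1]-P[1];c,s=np.cos(P[2]),np.sin(P[2]);return np.array([c*dx+s*dy,-s*dx+c*dy,X[2]])
E
python3 - <<'E'
from sfit import *
print(P,r.fun.reshape(-1,2).round(1).tolist())
im=cv2.imread('pics/side2.png')[80:125,375:475]
c=cv2.resize(im,None,fx=8,fy=8,interpolation=3)
m=cv2.inRange(cv2.cvtColor(im,cv2.COLOR_BGR2HSV),(12,110,40),(30,255,255))
cv2.imwrite('pics/c3.png',np.vstack([c,cv2.cvtColor(cv2.resize(m,None,fx=4,fy=4),cv2.COLOR_GRAY2BGR).repeat(1,0) if 0 else np.pad(cv2.cvtColor(cv2.resize(m,None,fx=4,fy=4),cv2.COLOR_GRAY2BGR),((0,0),(0,400),(0,0)))]))
# prediction of the bar ends if bar centre were on the TCP axis, axis z=163+16
q=np.array([537.9,-280.1,179]);u=np.array([.9986,-.0535,0])
for s in(-70,70): print(s,(np.array(w2px(S,q+s*u))-(375,80)+.5)*8)
print(toclamp(q))
E
```

```text
[ 5.71257386e+02 -2.78572327e+02 -5.60006989e-02] [[-0.1, 0.2], [0.6, 0.0], [-0.6, -0.1], [-0.3, -0.5], [-0.1, 0.4], [0.4, 0.4], [-0.1, -0.7], [-0.3, 0.1], [0.6, 0.0], [-0.1, -0.0]]
-70 [685.81494584 230.27253878]
70 [100.53416785 112.16198603]
[-33.21958818  -3.39233864 179.        ]
```

View pics/c3.png

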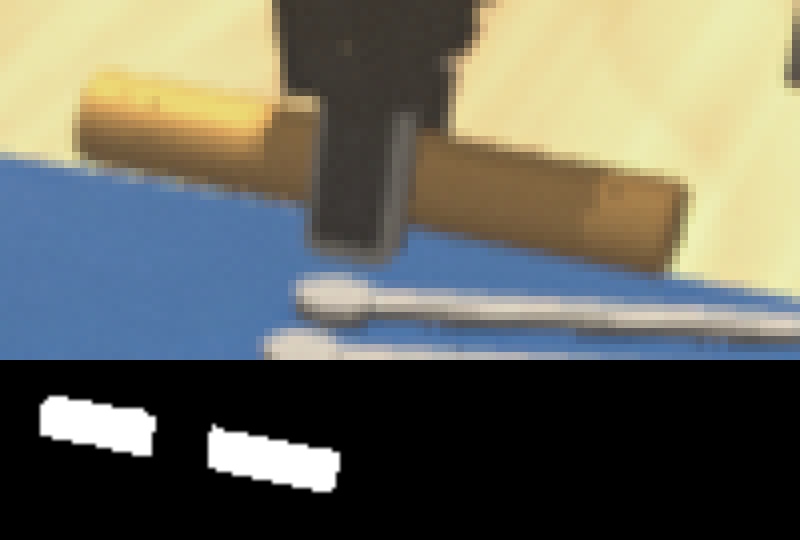

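Relative to the clamp the bar's middle is near x -31, y about -1, and the yaw matches. Lowering to an axis height of 76 mm.

Request:
{"fn": "servo_tool", "kwargs": {
  "deltas": [0,0,0,0,0.001,0.02,0,0,0,0,0,0,0.03,0,0,0,0,0,0,0.025,0,0,0,0,0,0,0.018,0,0,0,0,0,0,0.01,0,0,0,0,0,0,0,0,0,0,0,0,0,0,0]
}}

```text
clock: 6.63
position: [540.0, -278.4, 62.6]
ee_rot: [0.025, 1.0, -0.0, -0.0]
contact_force: [0.7, 0.5, -3.7]
gripper_width: 20.0
```

Request:
{"fn": "servo_tool", "kwargs": {
  "deltas": [0,0,0,-0.006,0,0,0,0,0,0,-0.005,0,0,0,0,0,0,0,0,0,0,0,0,0,0,0,0,0]
}}

```text
clock: 6.97
position: [551.4, -279.8, 63.3]
ee_rot: [0.025, 1.0, -0.0, 0.001]
contact_force: [-0.8, 0.3, -3.5]
gripper_width: 19.7
```

Request:
{"fn": "servo_tool", "kwargs": {
  "deltas": [0,0,0,-0.003,0,0,0,0,0,0,0,0,0,0,0,0,0,0,0,0,0]
}}

```text
clock: 7.22
position: [553.4, -279.9, 62.4]
ee_rot: [0.026, 1.0, -0.0, 0.0]
contact_force: [-0.2, 0.2, -3.8]
gripper_width: 19.8
```

Request:
{"fn": "servo_tool", "kwargs": {
  "deltas": [0,0,0,-0.003,0,0,0,0,0,0,0,0,0,0,0,0,0,0,0,0,0]
}}

```text
clock: 7.47
position: [556.0, -279.9, 62.1]
ee_rot: [0.026, 1.0, 0.0, -0.001]
contact_force: [-1.5, 0.4, -4.9]
gripper_width: 20.2
```

Request:
{"fn": "servo_tool", "kwargs": {
  "deltas": [0,0,0,-0.003,0,0,0,0,0,0,0,0,0,0,0,0,0,0,0,0,0]
}}

```text
clock: 7.72
position: [556.7, -279.9, 61.6]
ee_rot: [0.026, 1.0, 0.001, -0.003]
contact_force: [-6.4, 0.7, -2.3]
gripper_width: 20.2
```

```bash
python3 st.py; python3 - <<'E'
from h import *
snap('side','side3')
b=cv2.imread('pics/side3.png')[100:210,315:465]
cv2.imwrite('pics/c4.png',cv2.resize(b,None,fx=5,fy=5,interpolation=3))
E
```

```text
t 7.7167 pos [ 556.7 -279.9   61.6] F [-6.4  0.7 -2.3] T [ 0.05  1.62 -0.05] w 20.24720981911468
x [-0.9986  0.052   0.0062] z [-0.0062  0.0015 -1.    ] ang 3.0896 q [-0.21  0.54 -0.2  -0.   -0.84 -1.42]
```

View pics/c4.png

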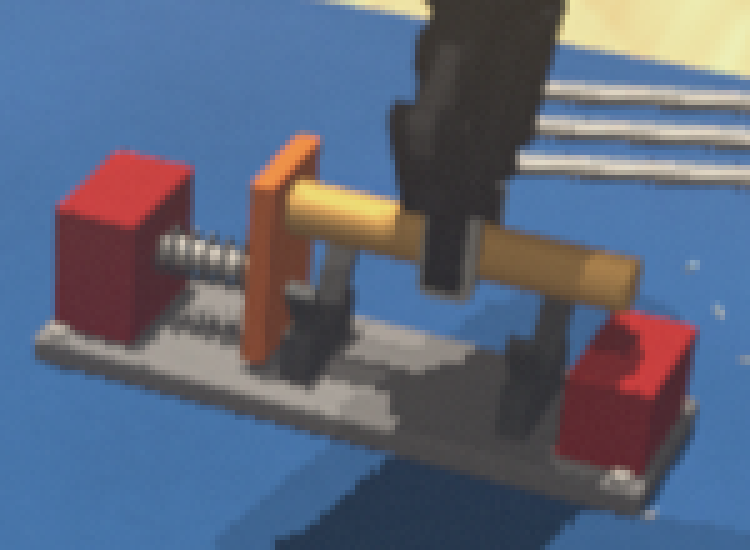

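The force jump of 6.4 N at x ≈ 556.5 marks jaw contact, and the bar meets the plate squarely at crop (290,205). Pushing back about 21 mm.

Request:
{"fn": "servo_tool", "kwargs": {
  "deltas": [0,0,0,-0.004,0,0,0,0,0,0,-0.004,0,0,0,0,0,0,-0.004,0,0,0,0,0,0,-0.004,0,0,0,0,0,0,-0.004,0,0,0,0,0,0,-0.001,0,0,0,0,0,0,0,0,0,0,0,0,0,0,0,0,0]
}}

```text
clock: 8.43
position: [576.4, -280.9, 61.4]
ee_rot: [0.026, 1.0, 0.001, -0.004]
contact_force: [-9.3, 1.1, -0.8]
gripper_width: 20.4
```

```bash
python3 st.py; python3 - <<'E'
from h import *
snap('side','side4')
b=cv2.imread('pics/side4.png')[100:210,315:465]
cv2.imwrite('pics/c5.png',cv2.resize(b,None,fx=5,fy=5,interpolation=3))
E
```

```text
t 8.4333 pos [ 576.4 -280.9   61.4] F [-9.3  1.1 -0.8] T [ 0.01  2.18 -0.04] w 20.412621803386678
x [-0.9986  0.0523  0.009 ] z [-0.0089  0.0021 -1.    ] ang 3.0893 q [-0.2   0.57 -0.14 -0.   -0.86 -1.42]
```

View pics/c5.png

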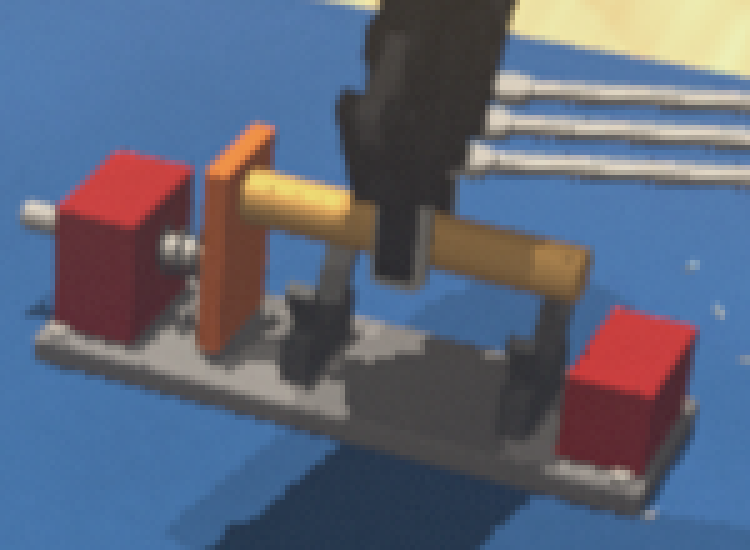

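Jaw pushed back about 20 mm, force 9.3 N, and the bar end at crop (585,270) clears the stop. Lowering.

Request:
{"fn": "servo_tool", "kwargs": {
  "deltas": [0,0,0,-0.001,0,0.004,0,0,0,0,0,0,0.005,0,0,0,0,0,0,0.005,0,0,0,0,0,0,0.005,0,0,0,0,0,0,0.005,0,0,0,0,0,0,0.003,0,0,0,0,0,0,0,0,0,0,0,0,0,0,0]
}}

```text
clock: 9.15
position: [576.8, -280.9, 34.0]
ee_rot: [0.026, 1.0, 0.001, -0.005]
contact_force: [-8.1, 0.2, -1.2]
gripper_width: 20.0
```

Request:
{"fn": "servo_tool", "kwargs": {
  "deltas": [0,0,0,0,0,0.002,0,0,0,0,0,0,0,0,0,0,0,0,0,0,0]
}}

```text
clock: 9.4
position: [577.0, -280.9, 32.4]
ee_rot: [0.026, 1.0, 0.001, -0.005]
contact_force: [-9.6, 0.3, -1.5]
gripper_width: 20.1
```

```bash
python3 st.py; python3 - <<'E'
from h import *
snap('side','side5')
b=cv2.imread('pics/side5.png')[100:210,315:465]
cv2.imwrite('pics/c6.png',cv2.resize(b,None,fx=5,fy=5,interpolation=3))
E
```

```text
t 9.4 pos [ 577.  -280.9   32.4] F [-9.6  0.3 -1.5] T [ 0.15  2.2  -0.05] w 20.117839615849164
x [-0.9986  0.0524  0.0095] z [-0.0094  0.0022 -1.    ] ang 3.0892 q [-0.2   0.61 -0.16 -0.   -0.81 -1.42]
```

View pics/c6.png

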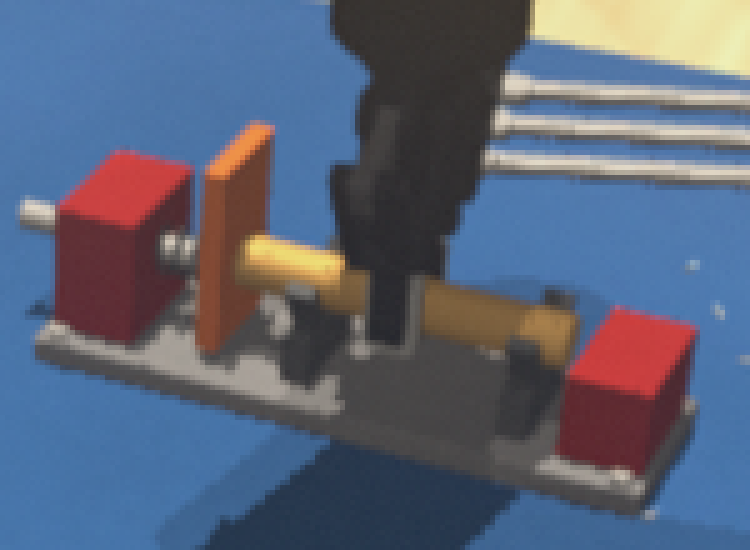

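The bar is going down between the saddle horns, and its end at (575,335) is free of the stop. Lowering until it touches.

Request:
{"fn": "servo_tool", "kwargs": {
  "deltas": [0,0,0,0,0,0.002,0,0,0,0,0,0,0,0,0,0,0,0,0,0,0]
}}

```text
clock: 9.7
position: [577.1, -281.0, 30.5]
ee_rot: [0.026, 1.0, 0.001, -0.005]
contact_force: [-8.7, 0.1, -0.2]
gripper_width: 20.2
```

Request:
{"fn": "servo_tool", "kwargs": {
  "deltas": [0,0,0,0,0,0.0015,0,0,0,0,0,0,0,0,0,0,0,0,0,0,0]
}}

```text
clock: 9.95
position: [577.2, -281.0, 29.0]
ee_rot: [0.026, 1.0, 0.001, -0.005]
contact_force: [-8.2, 1.1, -0.4]
gripper_width: 20.2
```

Request:
{"fn": "servo_tool", "kwargs": {
  "deltas": [0,0,0,0,0,0.001,0,0,0,0,0,0,0,0,0,0,0,0,0,0,0]
}}

```text
clock: 10.2
position: [577.3, -281.0, 28.4]
ee_rot: [0.026, 1.0, 0.001, -0.004]
contact_force: [-8.4, 0.9, 1.7]
gripper_width: 20.1
```

Request:
{"fn": "servo_tool", "kwargs": {
  "deltas": [0,0,0,0,0,0.001,0,0,0,0,0,0,0,0,0,0,0,0,0,0,0]
}}

```text
clock: 10.45
position: [577.4, -281.0, 28.3]
ee_rot: [0.026, 1.0, 0.001, -0.004]
contact_force: [-9.5, 1.6, 6.2]
gripper_width: 20.4
```

Request:
{"fn": "servo_tool", "kwargs": {
  "deltas": [0,0,0,0,0,0.001,0,0,0,0,0,0,0,0,0,0,0,0,0,0,0]
}}

```text
clock: 10.7
position: [577.4, -281.0, 28.3]
ee_rot: [0.026, 1.0, 0.001, -0.004]
contact_force: [-11.5, 2.6, 8.8]
gripper_width: 19.7
```

Seated: z stays at 28.3 while Fz rises to 8.8 N. Opening the gripper.

Request:
{"fn": "servo_tool", "kwargs": {
  "deltas": [0,0,0,0,0,-0.0015,0,0,0,0,0,0,0,0.03,0,0,0,0,0,0,0.05,0,0,0,0,0,0,0.07,0,0,0,0,0,0,0.07,0,0,0,0,0,0,0.07,0,0,0,0,0,0,0.07,0,0,0,0,0,0,0.07]
}}

```text
clock: 11.37
position: [581.6, -281.3, 28.4]
ee_rot: [0.025, 1.0, -0.0, 0.0]
contact_force: [0.1, -0.3, -0.1]
gripper_width: 69.6
```

Request:
{"fn": "servo_tool", "kwargs": {
  "deltas": [0,0,0,0,0,-0.01,0.07,0,0,0,0,0,-0.02,0.07,0,0,0,0,0,-0.035,0.07,0,0,0,0,0,-0.04,0.07,0,0,0,0,0,-0.04,0.07,0,0,0,0,0,-0.03,0.07,0,0,0,0,0.03,0,0.07,0,0,0,0,0.04,0,0.07,0,0,0,0,0.04,0,0.07,0,0,0,0,0.04,0,0.07,0,0,0,0,0.04,0,0.07,0,0,0,0,0.04,0,0.07,0,0,0,0,0.02,0,0.07,0,0,0,0,0,0,0.07]
}}

```text
clock: 12.53
position: [594.5, -27.7, 204.4]
ee_rot: [0.023, 1.0, 0.0, 0.001]
contact_force: [-0.3, -0.8, 0.6]
gripper_width: 70.0
```

```bash
python3 st.py; python3 - <<'E'
from h import *
snap('side','side6');snap('top','top6')
b=cv2.imread('pics/side6.png')[110:205,315:465];a=cv2.imread('pics/top6.png')[160:335,460:560]
c=np.zeros((600,800,3),np.uint8);c[:283,:447]=cv2.resize(b,(447,283),interpolation=3);c[:600,452:795]=cv2.resize(a,(343,600),interpolation=3)
c[290:530,:320]=cv2.resize(cv2.imread('pics/top6.png'),(320,240),interpolation=cv2.INTER_AREA)
cv2.imwrite('pics/c7.png',c)
E
```

```text
t 12.5333 pos [594.5 -27.7 204.4] F [-0.3 -0.8  0.6] T [-0.07  0.01 -0.  ] w 69.95035481619773
x [-0.9989  0.0458 -0.0017] z [ 1.7e-03  6.0e-04 -1.0e+00] ang 3.0957 q [ 0.23  0.35 -0.11 -0.   -1.11 -1.84]
```

View pics/c7.png

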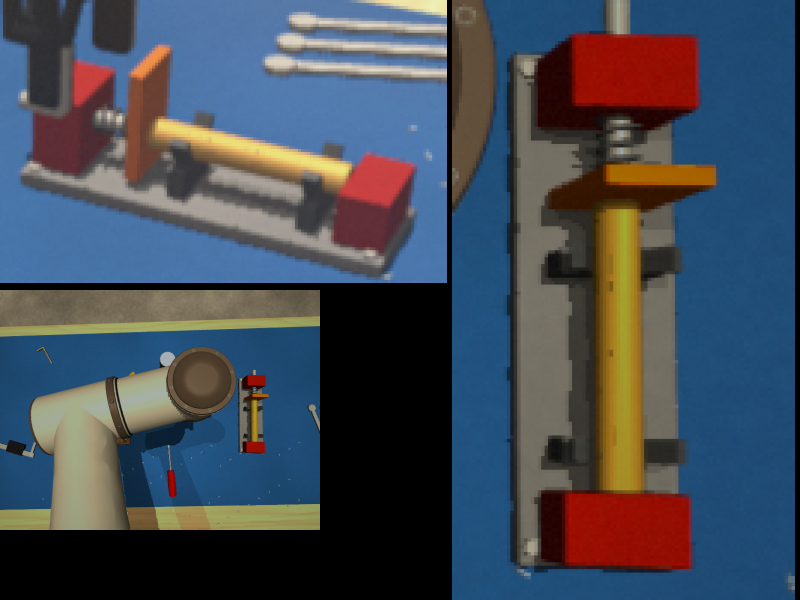

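The bar lies on both saddles. Its stop end is at (620,491) in the crop, against the red block, and the jaw's top edge moved 9.4 px ≈ 14.6 mm from rest (15 expected). The arm is clear, so I'm handing in.

```bash
python3 -c "
from h import *
print(workorder.job_done())"
```

```text
the job is handed in; nothing more can be done
None
```

I took the full-size brass bar from the rack and pushed the orange jaw back about 20 mm with its end. I then lowered it onto both saddles, let go, and moved the arm clear. The job is handed in, at about 12.6 s on the clock.

- **Clamped home:** in the last pictures the bar sits on both saddles with its end against the red stop. The jaw has moved about 14.6 mm from rest, measured from its top edge in the top view; 15 mm is expected.
- **Forces:** I saw no more than about 12 N on any one axis at the end of a move, and about zero after release.
- **Not fully checked:** the two cameras disagreed by about 2.5 mm on the clamp's position, so I settled it by feeling for contact with the jaw and the saddles. I never touched the steel bar, but I didn't take a close last look at it because the arm hid the rack from above.

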